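# Shut up the chasing-tool chest

### The job

The coppersmith's red tool chest has been left open. With the fingertips only, push its two short upper drawers fully home and push the lid right down shut, gently and without slamming, so that the whole chest is closed. Do not pull a drawer farther out or swing the lid farther open, and leave the hammer, bowls and cup of punches where they are.

Things in the scene. Friction and masses are not known exactly. Their poses are not given: they have to be found in the camera images.
- chest: Low red steel tool chest fixed to the bench, 200 deep (x) x 400 wide (y) x 140 mm high, 162 with the lid shut. Origin: centre of its underside, on the bench; z up; its front (drawer side) faces its own -x, roughly to the robot. Two short drawers side by side above one long drawer, which is shut from the start (face 13 to 57 mm up). Over the drawers is a well that the lid covers.
- drawer_left (a joint): How far the short upper drawer on the chest's +y side is out, m: 0 = shut, grows as it slides out along the chest's -x. Starts 0.025 to 0.07 out. Slides stiffly (about 3 N), stays where it is left, stops by itself when shut.
- drawer_left_front (a point): Centre of the left short drawer's front face, 86 mm above the bench, 99 mm to +y of the chest's centre. The upright face looks along the chest's -x, is 186 mm wide and spans 63 to 109 mm above the bench. A full-width aluminium pull lip juts 12 mm from its top (98 to 108 mm up). Shut, this point lies 100 mm in front of the chest's centre.
- drawer_right (a joint): The same for the short upper drawer on the chest's -y side.
- drawer_right_front (a point): Centre of the front face of the right short drawer, 86 mm above the bench and 99 mm to -y of the chest's centre; same face and lip as the left one.
- drawer_long (a joint): How far the long lower drawer is out, m: 0 = shut; it starts shut.
- lid (a joint): Lid angle, rad: 0 = shut (level), grows as it opens upward and back. Starts 0.75 to 1.1 open. The hinge is stiff (about 1 N m of friction): the lid stays at any angle, a push of up to about 8 N square to it near the free edge swings it down, and it stops by itself at 0.
- lid_hinge (a point): Middle of the lid's hinge line, which runs along the chest's y at its rear top edge: 100 mm behind the chest's centre, 140 mm above the bench.
- lid_edge (a point): Middle of the lid's free (front) edge, on its outer (upper) face. The lid is a shallow red steel pan 408 mm wide; its flat outer face lies 22 mm outside the plane through the hinge line (22 mm above it when shut), and this edge is 206 mm from the hinge line along that face.
- punch_cup: Steel cup, 68 mm across and 85 mm high, with five steel punches standing in it to 145 mm; loose on the bench to the left (+y) of the chest. Origin at the centre of its underside. Leave alone.
- copper_bowl: Small open copper bowl, 90 mm across, 40 mm high, loose on the bench to the left (+y) of the chest. Origin at the centre of its underside. Leave alone.
- hammer: Hammer 200 mm long lying flat on the bench to the right (-y) of the chest. Leave alone.
- pitch_bowl: Heavy round iron pitch bowl, 150 mm across and 82 mm high, with a copper rosette on it, to the right (-y) of the chest near its front. Origin at the centre of its underside. Leave alone.

How it is judged:
By the outcome, as a careful person would: the job done as asked, in the order asked, and still so for the second after the job is handed in, with the robot touching nothing.
It also fails if it takes over 58 s, if anything falls off the work surface, if the arm or the gripper's body presses on something with over 40 N, if the wrist force passes 120 N, or if a joint passes its speed limit or range.

### The arm

A 6-joint arm with a two-finger parallel gripper is mounted at the origin on the work surface. World frame = base frame: x ahead of the robot, y to its left, z up, the work surface at z = 0. Lengths are in mm, angles in rad, forces in N, time in s.
With the tool pointing down it reaches from about 325 to 875 mm from the base axis. Payload 4.4 kg.
Tool frame: the origin (TCP) lies on the centre line of the jaws, within the pads' length; the fingertips stand 17 mm ahead of it and the grasp point (between the pads) lies 2 mm behind it; z points along the fingers, y is the direction in which the jaws open and shut (so a half turn about z gives the same grasp; the last joint's range is limited). The gripper opens to 85 mm and grips with 20 to 120 N. Pads are 22 mm wide; open, the fingers measure 114 mm over their backs; the gripper's body (76 mm by 85 mm) begins 54 mm behind the grasp point. The pads swing forward as they close: fully open they stand 13 mm farther back than shut.
Start: joints at [-1.49, 0.207, 1.542, -0, 1.393, -0.15], TCP at [131.522, -559.758, 248.282] pointing down, gripper open.
Joint ranges: [-2.73, 2.73], [-0.86, 2.22], [0.23, 2.46], [-1.11, 4.25], [0.08, 2.63], [-2.82, 2.82]. Speed limits (rad/s): [2.79, 2.79, 3.14, 3.14, 3.14, 3.14].

### API

Orientations are given as a unit quaternion [x, y, z, w].
In Python, from rig import sense, imaging, order gives the robot as it stands.
- The arm moves only by the shell command python3 -m inch 'ROWS' [OPENING]. ROWS is JSON, one flat list of numbers, 6 for each row, row after row: the shift along the world's x, y, z in cm, then the turn, a rotation vector about the world's x, y, z in rad. In form: [dx, dy, dz, ax, ay, az, dx, dy, dz, ax, ay, az, ...]. A call has 1 to 12 rows; each row is the pose to reach, as a shift and turn from the pose commanded when the call began; what a row does not reach only later rows make up. A row lasts 1/8 s, in which the tool goes at most 62.5 mm and 10.7 degrees, less where a joint would pass 70% of its speed; a pose out of reach is approached as far as the arm can. A call with a gripper value outside its range is refused whole. OPENING is the closure, from 0 (fully open) to 1 (shut), set as the call begins (- or left out, the last holds). The fingers move at their own pace and stop on an object; the grip force is fixed at half the most. Time passes only in rows, so rows that repeat a pose let the fingers close. It gives the time, the measured TCP pose, the force and the opening at its end, in the units of the state.
- sense(): the state, without advancing time (a new reading comes with each control period).
- imaging.grab_frame(name): name is "scene" or "top" or "wrist"; returns a dict with "color" (384x512x3 uint8, red, green, blue), "K" (3x3 intrinsics, pixels), "k1" (the pictures are not rectified: a ray, as slopes to the right and down, at radius r is drawn at 1 + k1 r^2 times it, then the intrinsics apply), "rvec" (rotation vector, rad) and "tvec" (3), from world to camera coordinates, as OpenCV has them; the wrist camera has in their place "tool_from_camera" (4x4, takes a point from camera to tool coordinates, whose origin is the TCP and whose axes are the flange's). Camera axes: x right, y down, z forward; pixel columns grow to the right and rows downward; lengths in mm; the calibration is good to about 2 mm. A picture is of the moment at which its call begins: read the wrist's pose just before it. There is no depth.
- order.close_job(): hands the job in, once; it reports no verdict.
The state is a dict: "t": time; "joint_positions": joint angles; "qvel": joint speeds; "joint_efforts": joint torques, N m; "position": TCP position; "tcp_rot": TCP orientation; "contact_force": force on the tool from outside, world axes, zero at the start; "ft_torque": the same for the moment, N m; "finger_gap": opening from 0.0 (shut) to 1.0 (fully open).
Only numpy, scipy, OpenCV 4.12 (cv2) and the standard library are available. Lean on these libraries where they do the work, as an engineer would, in place of code of your own. Each camera call takes 0.05 s, during which the arm holds its last target.

## Working session

There is one attempt and no reset: what is moved stays moved. The work goes in short steps, Python scripts to look and compute and a shell command to move; the robot and the scene stay as the last step left them, time stands still between calls to the robot, and variables do not carry over. Pictures are saved under pics/ and viewed, and the job is handed in when it is done.

```bash
mkdir -p pics; ls
python3 - <<'E'
from rig import sense, imaging
import cv2
print(sense())
for n in ["scene","top"]:
    f=imaging.grab_frame(n)
    print(n,f["K"],f["k1"],f["rvec"],f["tvec"])
    cv2.imwrite(f"pics/{n}0.png",cv2.cvtColor(f["color"],cv2.COLOR_RGB2BGR))
E
```

```text
pics
{'t': 0.0, 'joint_positions': array([-1.49051384e+00,  2.07426461e-01,  1.54299371e+00, -1.31804692e-05,
        1.39350330e+00, -1.50488338e-01]), 'qvel': array([-0.00087792, -0.0002465 , -0.00048735, -0.0017388 , -0.00167286,
        0.00121674]), 'joint_efforts': array([ 7.37694654e-05, -3.83035505e+01, -2.91599286e+01,  1.55370863e-06,
        1.04675931e-02,  7.19890920e-06]), 'position': array([ 131.4504761 , -559.01555651,  247.10320586]), 'tcp_rot': array([ 9.93349676e-01,  1.15130631e-01,  3.44191257e-05, -1.16491407e-03]), 'contact_force': array([-0.15799985, -0.74232106, -0.00460356]), 'ft_torque': array([ 0.03479232, -0.00099893, -0.00787232]), 'finger_gap': 1.002051592192949}
scene [[366.36919709   0.         258.79430077]
 [  0.         366.36919709 198.57645932]
 [  0.           0.           1.        ]] -0.0422908710887406 [ 0.66323595 -2.82826821  0.78295855] [500.35724146 255.86935369 906.23240017]
top [[494.15997773   0.         258.75855779]
 [  0.         494.15997773 186.91359563]
 [  0.           0.           1.        ]] 0.005898951697079611 [ 2.1776076  -2.16151167  0.12364676] [  13.90703003  562.29627077 1615.32530746]
```

View pics/scene0.png

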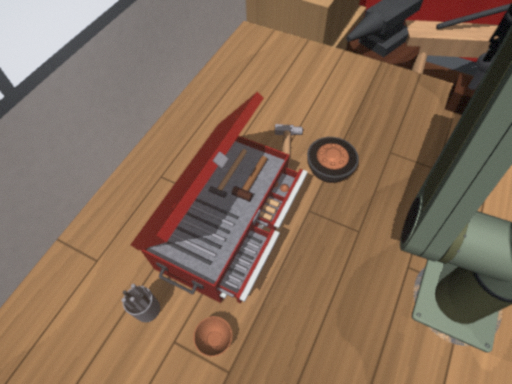

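View pics/top0.png

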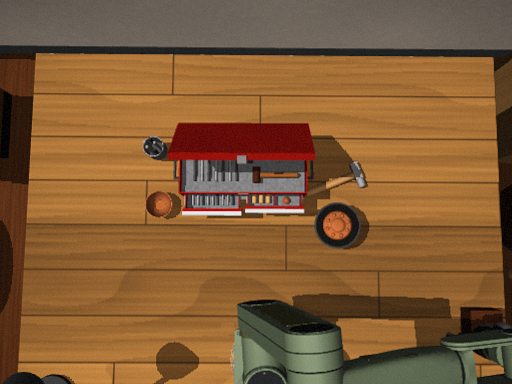

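The scene view shows the open chest: lid back, both upper drawers out, white lips, cup at (140,302), copper bowl at (213,335), pitch bowl at (332,158). The top view shows the lips near rows 207–214 and the lid at rows 123–160. I'll enlarge both for measuring.

Run:
```python
import cv2
t=cv2.imread("pics/top0.png")[110:250,140:380]; cv2.imwrite("pics/top0z.png",cv2.resize(t,None,fx=3.3,fy=3.3,interpolation=cv2.INTER_CUBIC))
t=cv2.imread("pics/scene0.png")[85:310,120:320]; cv2.imwrite("pics/scene0z.png",cv2.resize(t,None,fx=2.6,fy=2.6,interpolation=cv2.INTER_CUBIC))
```

```text
(no output)
```

View pics/top0z.png

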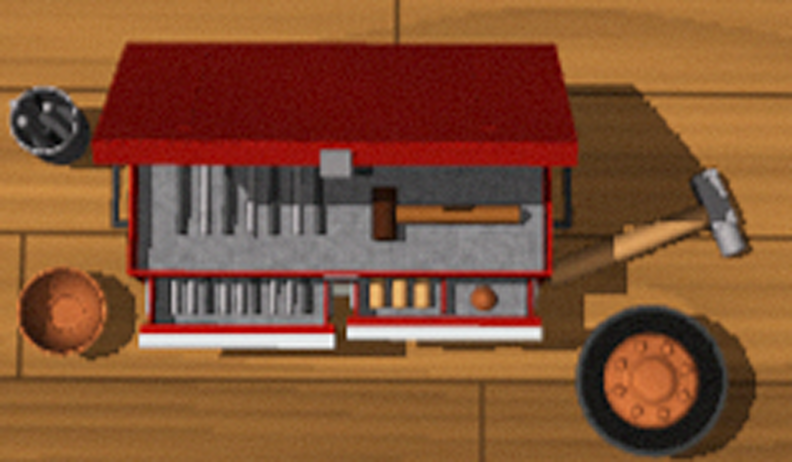

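View pics/scene0z.png

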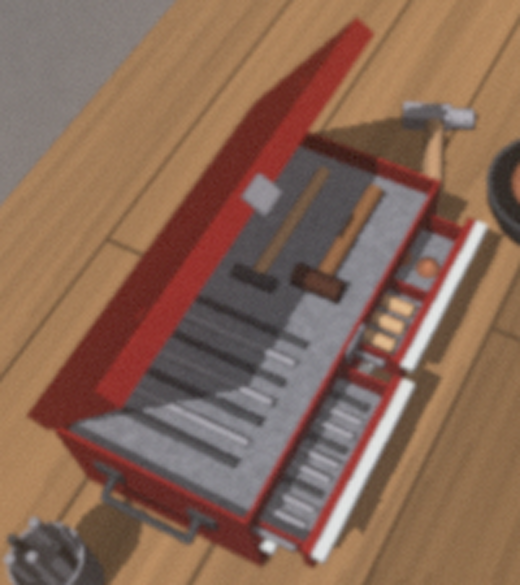

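```bash
cat > h.py <<'E'
import numpy as np, cv2
C={"scene":dict(K=np.array([[366.36919709,0,258.79430077],[0,366.36919709,198.57645932],[0,0,1]]),k1=-0.0422908710887406,r=np.array([0.66323595,-2.82826821,0.78295855]),t=np.array([500.35724146,255.86935369,906.23240017])),
"top":dict(K=np.array([[494.15997773,0,258.75855779],[0,494.15997773,186.91359563],[0,0,1]]),k1=0.005898951697079611,r=np.array([2.1776076,-2.16151167,0.12364676]),t=np.array([13.90703003,562.29627077,1615.32530746]))}
def ray(cam,px):
    c=C[cam];R=cv2.Rodrigues(c["r"])[0]
    p=cv2.undistortPoints(np.array([[px]],float),c["K"],np.array([c["k1"],0,0,0.]))[0,0]
    return -R.T@c["t"], R.T@np.array([p[0],p[1],1])
def onz(cam,px,z):
    o,d=ray(cam,px); return o+d*(z-o[2])/d[2]
def proj(cam,P):
    c=C[cam]; return cv2.projectPoints(np.array([P],float),c["r"],c["t"],c["K"],np.array([c["k1"],0,0,0.]))[0][0,0]
def zt(u,v): return ((u+.5)/3.3-.5+140,(v+.5)/3.3-.5+110)
def zs(u,v): return ((u+.5)/2.6-.5+120,(v+.5)/2.6-.5+85)
E
python3 - <<'E'
from h import *
np.set_printoptions(precision=1,suppress=True)
print(ray("top",(256,192))[0],ray("scene",(256,192))[0])
for n,p in [("rimL",(131,274)),("rimR",(551,274))]: print(n,onz("top",zt(*p),140))
for n,p in [("rim FR",(438,183)),("rim FL",(248,520))]: print("scene",n,onz("scene",zs(*p),140))
for n in ["top","scene"]:
    im=cv2.imread(f"pics/{n}0.png").astype(int)
    m=((im.min(2)>185)).astype(np.uint8)
    if n=="scene": m[:85]=0; m[:,:120]=0;m[:,330:]=0
    else: m[:180]=0;m[230:]=0
    k,l,s,_=cv2.connectedComponentsWithStats(m)
    for i in range(1,k):
        if s[i,4]>20:
            ys,xs=np.where(l==i)
            r=cv2.minAreaRect(np.stack([xs,ys],1).astype(np.float32)); b=cv2.boxPoints(r)
            print(n,s[i]); 
            for q in b: print("  ",q,onz(n,q,108),onz(n,q,98))
E
```

```text
[ 386.3   28.6 1666. ] [327.8 442.1 913.3]
rimL [530.5 264.7 140. ]
rimR [ 533.5 -129.9  140. ]
scene rim FR [ 533.9 -126.5  140. ]
scene rim FL [531.1 265.3 140. ]
top [245 209  59   4 210]
   [245. 209.] [483.4  61.5 108. ] [484.   61.7  98. ]
   [303. 209.] [ 484.7 -121.6  108. ] [ 485.4 -122.6   98. ]
   [303. 212.] [ 475.3 -121.6  108. ] [ 475.8 -122.6   98. ]
   [245. 212.] [473.9  61.4 108. ] [474.5  61.6  98. ]
top [182 211  59   4 235]
   [182. 211.] [475.6 259.9 108. ] [476.2 261.4  98. ]
   [240. 211.] [476.9  77.2 108. ] [477.5  77.5  98. ]
   [240. 214.] [467.5  77.1 108. ] [468.   77.4  98. ]
   [182. 214.] [466.1 259.6 108. ] [466.7 261.1  98. ]
scene [275 171  32  56 248]
   [274.4 224.7] [484.6  61.6 108. ] [486.5  56.9  98. ]
   [302.8 169.8] [ 486.6 -121.7  108. ] [ 488.5 -128.7   98. ]
   [306.5 171.8] [ 475.2 -120.2  108. ] [ 477.1 -127.2   98. ]
   [278.  226.6] [474.2  62.3 108. ] [476.1  57.6  98. ]
scene [241 232  38  68 339]
   [239.8 297.9] [475.3 259.6 108. ] [477.2 257.3  98. ]
   [274.2 230.6] [477.9  76.3 108. ] [479.8  71.8  98. ]
   [278.4 232.7] [466.5  77.  108. ] [468.2  72.5  98. ]
   [244. 300.] [464.9 259.7 108. ] [466.6 257.4  98. ]
```

Run:
```python
from h import *
from scipy.spatial.transform import Rotation as Ro
from rig import sense
np.set_printoptions(precision=2,suppress=True)
# top: lid outer edge corners and mid; scene edge
def lidpt(th,y,L=206): return np.array([732-L*np.cos(th)+22*np.sin(th),y,140+L*np.sin(th)+22*np.cos(th)])
for n,p in [("top",zt(93,143)),("top",zt(577,140)),("top",zt(335,141.5))]:
    best=min((abs(proj(n,lidpt(th,68.5+d))[1]-p[1])+0*d,th) for th in np.arange(.6,1.3,.005) for d in [0])
    print(p,best)
# scene: outer-edge ray pts: find theta for which ray hits lid edge line (both x and z)
for n,p in [("scene",zs(357,20)),("scene",zs(30,415)),("top",zt(93,143)),("top",zt(577,140))]:
    o,d=ray(n,p)
    r=[]
    for th in np.arange(.6,1.3,.01):
        P=lidpt(th,0); s=(P[2]-o[2])/d[2]; q=o+s*d; r.append((abs(q[0]-P[0]),round(th,2),q))
    print(n,min(r,key=lambda a:a[0]))
print(Ro.from_quat(sense()["tcp_rot"]).as_matrix())
# other objects
for nm,p,z in [("cup",(154,147),85),("copper",(160,204),30),("pitch",(337,225),82)]: print(nm,onz("top",p,z))
```

```text
(167.83333333333334, 152.9848484848485) (np.float64(0.14466618289162625), np.float64(0.9250000000000003))
(314.5, 152.07575757575756) (np.float64(0.0603806192792149), np.float64(0.9350000000000003))
(241.16666666666669, 152.53030303030303) (np.float64(0.04170272691990817), np.float64(0.9300000000000003))
scene (np.float64(0.9630981242000871), np.float64(0.93), array([ 625.52, -130.34,  318.29]))
scene (np.float64(0.2749280197409689), np.float64(1.05), array([648.86, 311.77, 329.64]))
top (np.float64(0.8275276003196268), np.float64(0.91), array([623.76, 271.86, 316.14]))
top (np.float64(0.8546475548254193), np.float64(0.94), array([ 629.12, -133.44,  319.33]))
[[ 0.97  0.23 -0.  ]
 [ 0.23 -0.97  0.  ]
 [ 0.   -0.   -1.  ]]
cup [683.69 358.77  85.  ]
copper [502.72 344.76  30.  ]
pitch [ 435.95 -232.87   82.  ]
```

```bash
python3 -m inch '[1,2,0,0,0,-0.02, 3,6,0,0,0,-0.05, 6,11,-0.5,0,0,-0.08, 9,16.5,-1,0,0,-0.11, 12,22,-1.5,0,0,-0.14, 15,27.5,-2,0,0,-0.17, 18,33,-2.5,0,0,-0.2, 21,38.5,-3,0,0,-0.22, 24,44,-3.5,0,0,-0.22, 26.5,49,-4,0,0,-0.22, 28,52,-4.5,0,0,-0.22, 28.9,53,-4.8,0,0,-0.22]' 1
```

```text
t: 1.6
position: [420.5, -28.1, 199.6]
tcp_rot: [1.0, 0.007, -0.001, -0.0]
contact_force: [-0.4, -0.4, 0.2]
finger_gap: 0.002
```

```bash
python3 -m inch '[0,0,-2,0,0,0, 0,0,-5,0,0,0, 0.5,0,-7.5,0,0,0, 1,0,-8.8,0,0,0, 1,0,-9.1,0,0,0]'
python3 - <<'E'
from rig import imaging
import cv2
f=imaging.grab_frame("scene");im=cv2.cvtColor(f["color"],cv2.COLOR_RGB2BGR)[85:310,150:450]
cv2.imwrite("pics/s1.png",cv2.resize(im,None,fx=2.6,fy=2.6))
E
```

```text
t: 2.22
position: [430.4, -30.3, 108.7]
tcp_rot: [1.0, 0.005, -0.001, -0.0]
contact_force: [-0.1, 0.1, 0.9]
finger_gap: 0.001
```

View pics/s1.png

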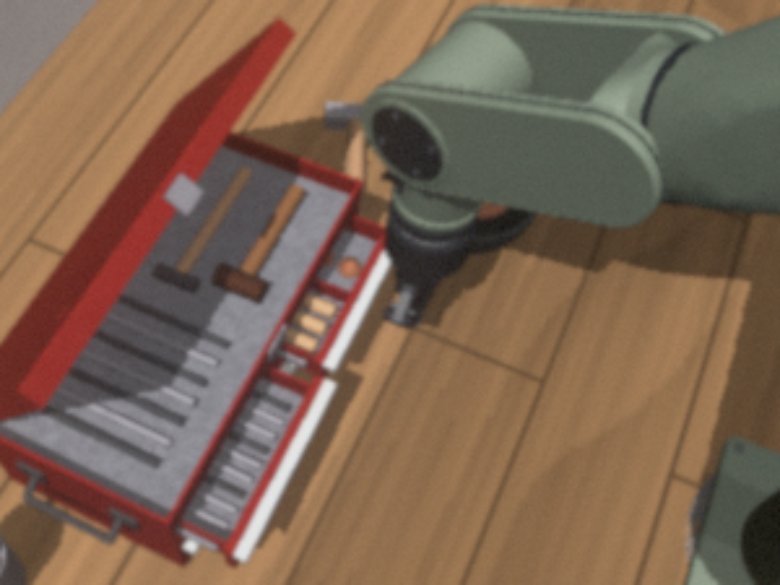

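The fingers are shut, at about (400,315), in front of the right drawer's lip and clear of the lid. I'll push gently.

```bash
python3 -m inch '[1,0,0,0,0,0, 2,0,0,0,0,0, 2.5,0,0,0,0,0, 3,0,0,0,0,0, 3.4,0,0,0,0,0, 3.8,0,0,0,0,0, 4.2,0,0,0,0,0, 4.6,0,0,0,0,0, 5,0,0,0,0,0, 5.4,0,0,0,0,0, 5.8,0,0,0,0,0, 6.2,0,0,0,0,0]'
```

```text
t: 3.78
position: [492.6, -29.6, 109.1]
tcp_rot: [1.0, 0.005, -0.0, -0.0]
contact_force: [-2.8, 0.6, -0.2]
finger_gap: -0.0
```

```bash
python3 -m inch '[0.4,0,0,0,0,0, 0.8,0,0,0,0,0, 1,0,0,0,0,0, 1.2,0,0,0,0,0, 1.3,0,0,0,0,0, 1.4,0,0,0,0,0]'
```

```text
t: 4.53
position: [506.4, -29.6, 109.1]
tcp_rot: [1.0, 0.005, -0.0, -0.0]
contact_force: [-2.5, 2.3, -0.5]
finger_gap: -0.001
```

```bash
python3 -m inch '[0.1,0,0,0,0,0, 0.2,0,0,0,0,0, 0.3,0,0,0,0,0]'; python3 -m inch '[0.1,0,0,0,0,0, 0.2,0,0,0,0,0]'
```

```text
t: 4.9
position: [507.6, -29.6, 109.1]
tcp_rot: [1.0, 0.006, -0.003, -0.0]
contact_force: [-9.6, 1.3, 5.7]
finger_gap: -0.002
t: 5.15
position: [507.7, -29.6, 109.1]
tcp_rot: [1.0, 0.006, -0.005, -0.0]
contact_force: [-15.0, 1.2, 10.4]
finger_gap: 0.001
```

The right drawer is against its stop (TCP x held at 507.7 while the force rose to 15 N). Next I'll back off and shift to the left drawer.

```bash
python3 -m inch '[-0.5,0,0,0,0,0, -2,0,0,0,0,0, -5,0,0,0,0,0, -7.5,1,0,0,0,0, -8.5,4,0,0,0,0, -8.5,8.5,0,0,0,0, -8.5,13,0,0,0,0, -8.5,17,0,0,0,0, -8.5,19,0,0,0,0, -8.5,19.7,0,0,0,0, -8.5,19.7,0,0,0,0]'
python3 - <<'E'
from rig import imaging
import cv2
f=imaging.grab_frame("scene");im=cv2.cvtColor(f["color"],cv2.COLOR_RGB2BGR)[85:310,150:450]
cv2.imwrite("pics/s2.png",cv2.resize(im,None,fx=2.6,fy=2.6))
E
```

```text
t: 6.52
position: [426.8, 167.0, 109.5]
tcp_rot: [1.0, 0.006, 0.001, 0.0]
contact_force: [0.1, -0.4, 0.2]
finger_gap: -0.001
```

View pics/s2.png

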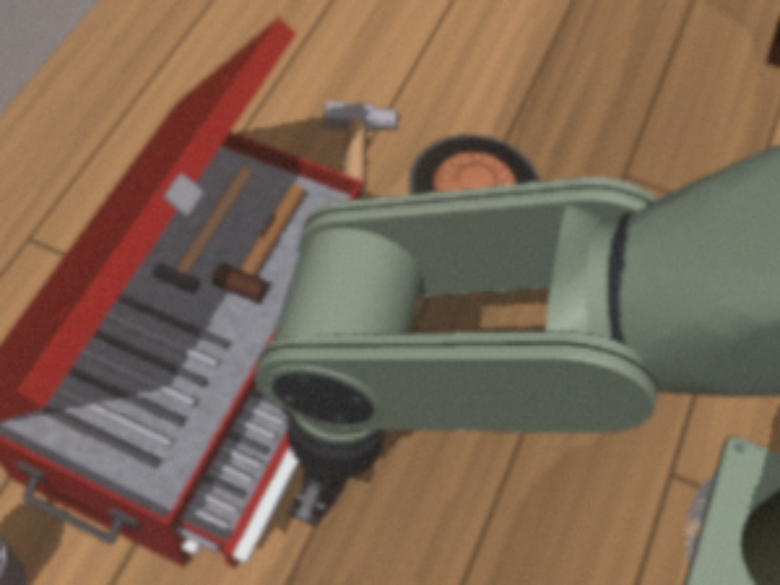

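The right drawer looks home. The fingers, at about (310,500), face the left drawer's lip.

```bash
python3 -m inch '[1,0,0,0,0,0, 1.8,0,0,0,0,0, 2.3,0,0,0,0,0, 2.7,0,0,0,0,0, 3.1,0,0,0,0,0, 3.5,0,0,0,0,0, 3.9,0,0,0,0,0, 4.3,0,0,0,0,0, 4.7,0,0,0,0,0, 5.1,0,0,0,0,0, 5.5,0,0,0,0,0, 5.9,0,0,0,0,0]';  python3 -m inch '[0.4,0,0,0,0,0, 0.8,0,0,0,0,0, 1.2,0,0,0,0,0, 1.5,0,0,0,0,0, 1.7,0,0,0,0,0, 1.8,0,0,0,0,0]'
```

```text
t: 8.07
position: [485.5, 167.2, 109.0]
tcp_rot: [1.0, 0.005, -0.0, 0.0]
contact_force: [-2.9, -1.4, -1.8]
finger_gap: -0.001
t: 8.82
position: [503.7, 167.5, 109.3]
tcp_rot: [1.0, 0.005, 0.0, -0.0]
contact_force: [-2.4, -0.1, -2.3]
finger_gap: 0.002
```

```bash
python3 -m inch '[0.1,0,0,0,0,0, 0.2,0,0,0,0,0, 0.3,0,0,0,0,0, 0.4,0,0,0,0,0]'; python3 -m inch '[0.1,0,0,0,0,0, 0.2,0,0,0,0,0]'
```

```text
t: 9.32
position: [506.7, 167.4, 109.3]
tcp_rot: [1.0, 0.005, -0.001, -0.0]
contact_force: [-7.1, 1.8, 2.3]
finger_gap: 0.001
t: 9.57
position: [506.7, 167.4, 109.3]
tcp_rot: [1.0, 0.006, -0.003, 0.0]
contact_force: [-12.7, 0.3, 6.6]
finger_gap: -0.002
```

Left drawer at its stop too (506.7, as predicted from the right). Backing off and rising.

```bash
python3 -m inch '[-0.5,0,0,0,0,0, -2,0,0,0,0,0, -5,0,0,0,0,0, -7.5,0,1,0,0,0, -8.5,0,4,0,0,0, -8.5,-2,9,0,0,0, -8.5,-4,14,0,0,0, -8.5,-6,19,0,0,0, -8.5,-8,24,0,0,0, -8.5,-9.9,28,0,0,0, -8.5,-9.9,30.5,0,0,0, -8.5,-9.9,31.5,0,0,0]'
python3 - <<'E'
from rig import imaging
import cv2
f=imaging.grab_frame("scene");im=cv2.cvtColor(f["color"],cv2.COLOR_RGB2BGR)
cv2.imwrite("pics/s3.png",cv2.resize(im,None,fx=1.5,fy=1.5))
f=imaging.grab_frame("top");im=cv2.cvtColor(f["color"],cv2.COLOR_RGB2BGR)[110:250,140:380]
cv2.imwrite("pics/t3.png",cv2.resize(im,None,fx=3.3,fy=3.3))
E
```

```text
t: 11.08
position: [424.9, 67.9, 426.5]
tcp_rot: [1.0, 0.005, 0.003, 0.0]
contact_force: [-0.5, 0.2, -0.3]
finger_gap: 0.001
```

View pics/s3.png

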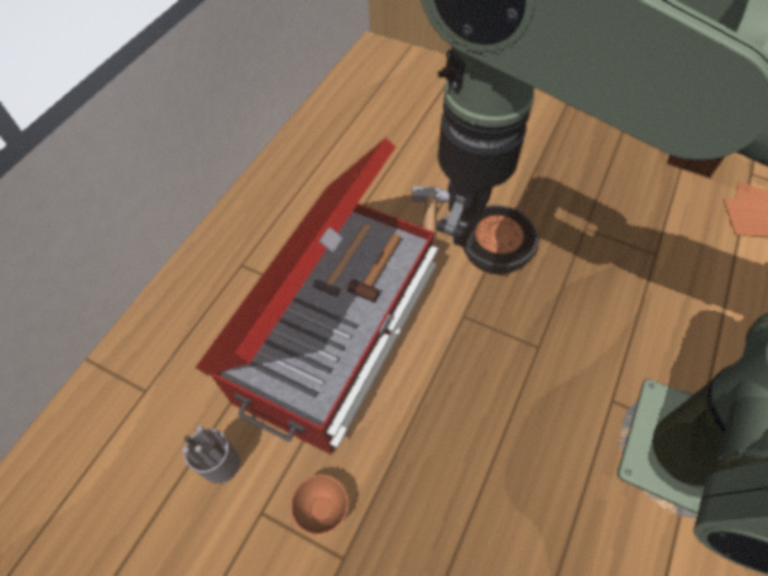

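View pics/t3.png

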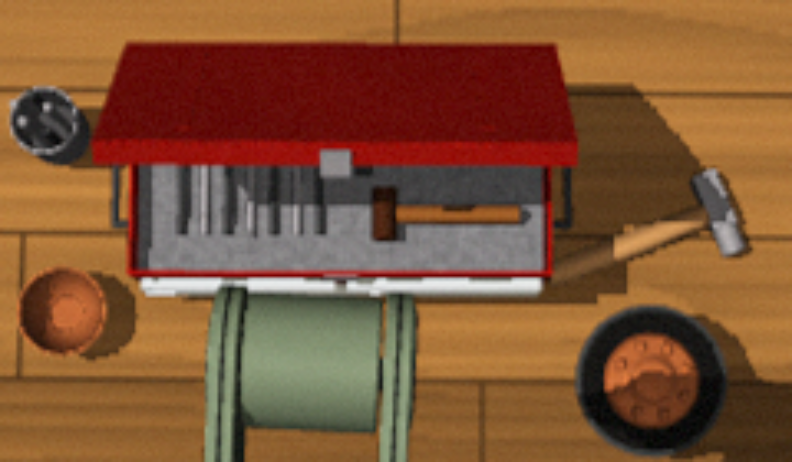

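Both lips are now level with the chest front (rows 280–292 in the top zoom), and nothing else has moved. Next is the lid: compute the arc for the finger corner 190 mm from the hinge.

```bash
python3 -m inch '[2,0,0,0,0,0, 6,0,0,0,0,0, 11,0,0,0,0,0, 16,0,0,0,0,0, 20.5,0,0,0,0,0, 24,0,-0.5,0,0,0, 26,0,-3,0,0,0, 26.5,0,-6,0,0,0, 26.5,0,-8.5,0,0,0, 26.5,0,-9.5,0,0,0, 26.5,0,-9.7,0,0,0]'
python3 - <<'E'
from rig import imaging
import cv2, numpy as np
f=imaging.grab_frame("scene");im=cv2.cvtColor(f["color"],cv2.COLOR_RGB2BGR)
cv2.imwrite("pics/s4.png",cv2.resize(im,None,fx=1.5,fy=1.5))
for th in np.arange(1.0,-.06,-.05): print(round(th,2), np.round([732-190*np.cos(th)+22*np.sin(th)+11.5,140+190*np.sin(th)+22*np.cos(th)+17],1))
E
```

```text
t: 12.55
position: [688.9, 68.5, 325.6]
tcp_rot: [1.0, 0.006, -0.001, -0.0]
contact_force: [-0.7, -0.0, 0.3]
finger_gap: 0.001
1.0 [659.4 328.8]
0.95 [650.9 324.3]
0.9 [642.6 319.5]
0.85 [634.6 314.3]
0.8 [626.9 308.6]
0.75 [619.5 302.6]
0.7 [612.4 296.2]
0.65 [605.6 289.5]
0.6 [599.1 282.4]
0.55 [593.  275.1]
0.5 [587.3 267.4]
0.45 [582.  259.5]
0.4 [577.1 251.3]
0.35 [572.6 242.8]
0.3 [568.5 234.2]
0.25 [564.8 225.3]
0.2 [561.7 216.3]
0.15 [558.9 207.1]
0.1 [556.6 197.9]
0.05 [554.8 188.5]
-0.0 [553.5 179. ]
-0.05 [552.6 169.5]
```

View pics/s4.png

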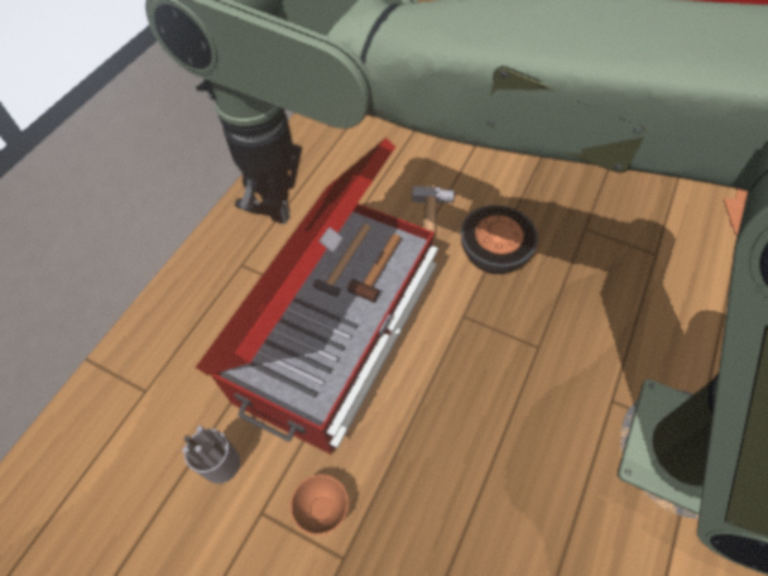

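The fingertips (265,212) are behind the lid's outer face and clear of it. Closing in, then a gentle arc.

```bash
python3 -m inch '[-1.2,0,0,0,0,0, -2.4,0,0,0,0,0, -3.2,0,0,0,0,0, -3.8,0,-0.1,0,0,0, -4.2,0,-0.4,0,0,0, -4.6,0,-0.6,0,0,0, -5,0,-0.9,0,0,0]'; python3 -m inch '[-0.4,0,-0.2,0,0,0, -0.8,0,-0.5,0,0,0, -1.2,0,-0.8,0,0,0]'
```

```text
t: 13.48
position: [640.6, 68.2, 319.3]
tcp_rot: [1.0, 0.005, 0.002, -0.0]
contact_force: [2.5, -0.2, 3.2]
finger_gap: 0.002
t: 13.85
position: [627.3, 68.2, 310.4]
tcp_rot: [1.0, 0.005, 0.0, 0.0]
contact_force: [2.2, 0.5, 3.2]
finger_gap: -0.001
```

```bash
python3 -m inch '[-0.4,0,-0.3,0,0,0, -0.7,0,-0.6,0,0,0, -1.1,0,-0.9,0,0,0, -1.5,0,-1.2,0,0,0, -1.8,0,-1.6,0,0,0, -2.1,0,-1.9,0,0,0, -2.5,0,-2.3,0,0,0, -2.8,0,-2.6,0,0,0, -3.1,0,-3,0,0,0, -3.4,0,-3.4,0,0,0, -3.7,0,-3.7,0,0,0, -4,0,-4.1,0,0,0]'
```

```text
t: 15.35
position: [587.6, 68.3, 269.0]
tcp_rot: [1.0, 0.005, 0.0, -0.0]
contact_force: [0.9, 0.4, 2.9]
finger_gap: -0.002
```

```bash
python3 -m inch '[-0.3,0,-0.4,0,0,0, -0.5,0,-0.8,0,0,0, -0.8,0,-1.2,0,0,0, -1,0,-1.6,0,0,0, -1.2,0,-2,0,0,0, -1.5,0,-2.5,0,0,0, -1.7,0,-2.9,0,0,0, -1.9,0,-3.3,0,0,0, -2.1,0,-3.8,0,0,0, -2.2,0,-4.2,0,0,0, -2.4,0,-4.7,0,0,0, -2.6,0,-5.1,0,0,0]'
python3 - <<'E'
from rig import imaging
import cv2
f=imaging.grab_frame("scene");im=cv2.cvtColor(f["color"],cv2.COLOR_RGB2BGR)
cv2.imwrite("pics/s5.png",cv2.resize(im,None,fx=1.5,fy=1.5))
E
```

```text
t: 16.85
position: [561.8, 68.3, 217.9]
tcp_rot: [1.0, 0.005, 0.001, -0.0]
contact_force: [1.1, 0.2, 1.8]
finger_gap: -0.0
```

View pics/s5.png

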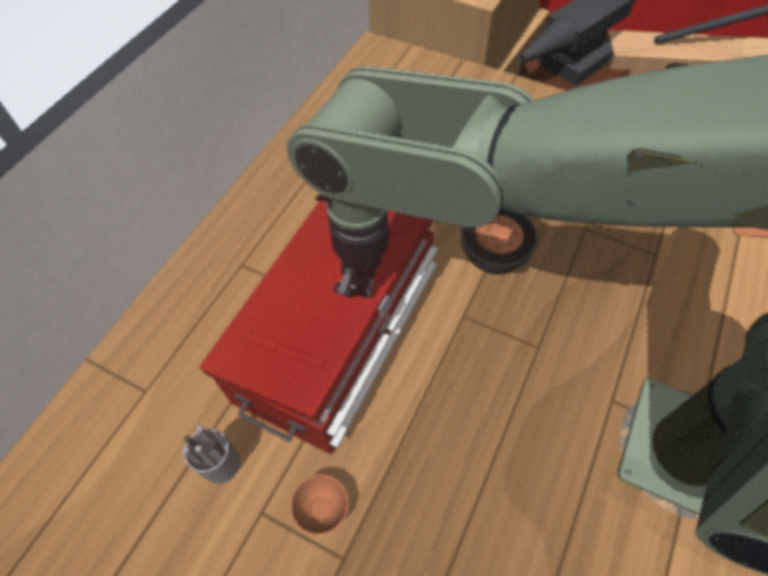

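The lid follows the fingertips (355,290) and is now about 0.2 rad open. Slowing for the last part.

```bash
python3 -m inch '[-0.1,0,-0.4,0,0,0, -0.3,0,-0.8,0,0,0, -0.4,0,-1.2,0,0,0, -0.5,0,-1.6,0,0,0, -0.5,0,-2,0,0,0, -0.6,0,-2.3,0,0,0, -0.7,0,-2.6,0,0,0, -0.7,0,-2.8,0,0,0, -0.7,0,-3,0,0,0, -0.7,0,-3.2,0,0,0, -0.8,0,-3.4,0,0,0, -0.8,0,-3.5,0,0,0]'
```

```text
t: 18.4
position: [553.3, 68.2, 183.1]
tcp_rot: [1.0, 0.005, -0.0, 0.0]
contact_force: [-0.8, -0.7, 2.6]
finger_gap: 0.004
```

```bash
python3 -m inch '[0,0,-0.1,0,0,0, 0,0,-0.2,0,0,0, 0,0,-0.3,0,0,0]'; python3 -m inch '[0,0,-0.1,0,0,0, 0,0,-0.2,0,0,0]'
```

```text
t: 18.77
position: [553.3, 68.3, 180.1]
tcp_rot: [1.0, 0.005, -0.0, -0.0]
contact_force: [-2.1, -0.7, 2.7]
finger_gap: -0.0
t: 19.02
position: [553.4, 68.3, 179.0]
tcp_rot: [1.0, 0.005, -0.0, 0.0]
contact_force: [-5.0, -0.6, 9.6]
finger_gap: 0.003
```

```bash
python3 -m inch '[0,0,-0.1,0,0,0, 0,0,-0.2,0,0,0, 0,0,-0.2,0,0,0]'
```

```text
t: 19.4
position: [553.5, 68.3, 179.0]
tcp_rot: [1.0, 0.006, 0.0, 0.0]
contact_force: [-8.1, -0.3, 15.0]
finger_gap: 0.001
```

The lid is at its stop: z held at exactly the predicted 179.0 while the force rose to 15 N. I'll lift straight off, retreat and check.

```bash
python3 -m inch '[0,0,0.3,0,0,0, 0,0,1,0,0,0, 0,0,3,0,0,0, 0,0,7,0,0,0, -2,0,11,0,0,0, -6,-2,14,0,0,0, -10,-6,15,0,0,0, -13,-11,15,0,0,0, -15,-16,15,0,0,0, -16,-21,15,0,0,0, -17,-25,15,0,0,0, -17,-26,15,0,0,0]'
python3 - <<'E'
from rig import imaging
from h import *
f=imaging.grab_frame("scene");im=cv2.cvtColor(f["color"],cv2.COLOR_RGB2BGR)
cv2.imwrite("pics/s6.png",cv2.resize(im,None,fx=1.5,fy=1.5))
f=imaging.grab_frame("top");im=cv2.cvtColor(f["color"],cv2.COLOR_RGB2BGR);cv2.imwrite("pics/top6.png",im)
cv2.imwrite("pics/t6.png",cv2.resize(im[110:250,140:380],None,fx=3.3,fy=3.3))
E
```

```text
t: 20.9
position: [383.0, -193.8, 326.3]
tcp_rot: [1.0, 0.003, 0.0, 0.0]
contact_force: [0.2, -0.6, 0.2]
finger_gap: -0.003
```

View pics/s6.png

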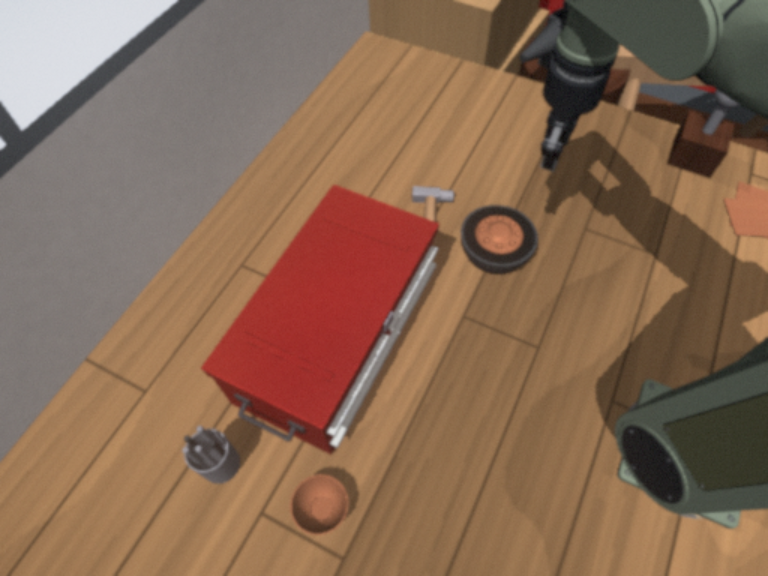

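View pics/t6.png

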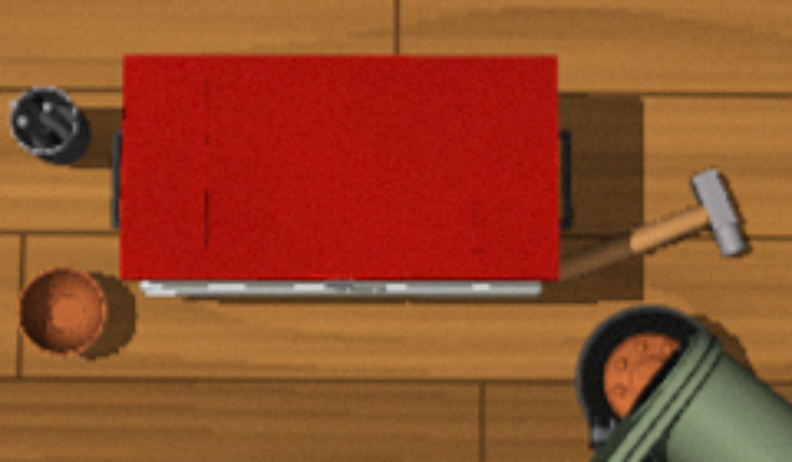

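```bash
python3 - <<'E'
from h import *
np.set_printoptions(precision=1,suppress=True)
for p in [(120,280),(559,279)]: print("lid edge @162, expect x~526:",onz("top",zt(*p),162))
for n,p in [("L",(345/1.5,442/1.5)),("R",(438/1.5,253/1.5))]: print("scene lip front @98..108",n,onz("scene",p,103))
for p in [(150,296),(330,297),(360,297),(540,296)]: print("top lip front",onz("top",zt(*p),105))
E
python3 - <<'E'
from rig import order
print(order.close_job())
E
```

```text
lid edge @162, expect x~526: [522.7 271.3 162. ]
lid edge @162, expect x~526: [ 526.8 -135.   162. ]
scene lip front @98..108 L [499.4 261.9 103. ]
scene lip front @98..108 R [ 515.3 -115.9  103. ]
top lip front [512.7 251.4 105. ]
top lip front [513.1  78.8 105. ]
top lip front [513.3  50.  105. ]
top lip front [ 515.6 -122.9  105. ]
the job is handed in; nothing more can be done
None
```

I pushed both short upper drawers home with the closed fingertips, the right one first and then the left. I then swung the lid down along its arc and pressed it shut. The job was handed in at about 21 s, with the arm clear of everything.

**Checks that agreed**
- **Drawers:** Each stopped hard while the force rose to 13–15 N. The two stops matched the chest's slight turn, at TCP x 507.7 and 506.7 mm.
- **Lid:** It stopped at TCP z 179.0 mm, exactly the predicted height for shut, with 15 N on it. In the last pictures its front edge lies at x 523–527 mm, against 526 expected.
- **Other objects:** The cup, copper bowl, hammer and pitch bowl look unmoved. The arm partly covers the pitch bowl in the last top view, but the scene view shows it clearly.

**Check that disagreed**
- **Lip positions:** My last reading of the lip fronts from the top picture gave x 513–516 mm, against 520 expected. Two points picked by eye in the scene picture gave 499 and 515 mm. I put this down to blurred, hand-picked edges in the lid's shadow, because both lips look in line and the contact stops were clear. I handed in without a finer measurement, so the evidence that the drawers are fully home is mainly those stops.

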